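# Put the soaked setting gauges back in their nests

## Task

The setting gauges have come to temperature, stacked on the granite flat. Take the stack apart from the top and set each piece down flat in the nest turned for it: the plug gauge, upright, in the one lined with white felt, the brass ring in yellow, the small black ring in green and the large black ring in blue. They are gauges, so set them down gently and never let one drop.

Things in the scene. Friction and masses are not known exactly. Their poses are not given: they have to be found in the camera images.
- plug_center (a point): centre, half-way up (22 mm above its underside), of the steel plug gauge standing on top of the stack, 44 mm high: a bright steel cylinder 31 mm across and 14 mm high at the foot, a short neck, and above it, from 17 to 44 mm over the underside, a round black handle 20 mm across to take it by. It stands on the small black ring, inside the brass ring with about 2.7 mm of play all round. z is up, along its axis
- brass_gauge_center (a point): centre (half-way up, in the bore) of the notched brass ring that lies on the small black ring round the foot of the plug gauge: 41 mm across, bore 36 mm, 10.5 mm high; z is up, along its axis
- small_ring_center (a point): centre (half-way up, in the bore) of the small black setting ring, under the plug gauge and the brass ring and on the large one: 47 mm across, 13 mm high; z is up, along its axis
- large_ring_center (a point): centre (half-way up, in the bore) of the large black setting ring at the bottom of the stack: 62 mm across, 11 mm high; z is up, along its axis
- granite_top (a point): centre of the top face, 22 mm above the bench, of the fixed round grey granite flat (96 mm across) under the stack; each piece lies within 3 mm of coaxial with the one under it, the stack within 9 mm of the flat's middle. The flat and the nests stand in a row along the bench front, in any order; behind it stand a balance (108 mm high), a comparator stand (220 mm) and, far right, an open laptop
- nest_white_floor (a point): centre of the pocket floor of the low round aluminium nest (black foot) with white felt on its floor, that belongs to the plug gauge; fixed, upright, lies 11 mm above the bench. The nest is 62 mm across and 16 mm high; its round pocket is 5 mm deep, 39 mm across at the floor, widening at 45 degrees to 49 mm at the mouth (the plug gauge is 31 mm across at the foot and stands proud of the rim). z is up
- nest_yellow_floor (a point): centre of the pocket floor of the low round aluminium nest (black foot) with yellow felt on its floor, that belongs to the brass ring; fixed, upright, lies 11 mm above the bench. The nest is 72 mm across and 16 mm high; its round pocket is 5 mm deep, 49 mm across at the floor, widening at 45 degrees to 59 mm at the mouth (the brass ring is 41 mm across and stands proud of the rim). z is up
- nest_green_floor (a point): centre of the pocket floor of the low round aluminium nest (black foot) with green felt on its floor, that belongs to the small black ring; fixed, upright, lies 11 mm above the bench. The nest is 78 mm across and 16 mm high; its round pocket is 5 mm deep, 55 mm across at the floor, widening at 45 degrees to 65 mm at the mouth (the small black ring is 47 mm across and stands proud of the rim). z is up
- nest_blue_floor (a point): centre of the pocket floor of the low round aluminium nest (black foot) with blue felt on its floor, that belongs to the large black ring; fixed, upright, lies 11 mm above the bench. The nest is 93 mm across and 16 mm high; its round pocket is 5 mm deep, 70 mm across at the floor, widening at 45 degrees to 80 mm at the mouth (the large black ring is 62 mm across and stands proud of the rim). z is up
Not all that is in view belongs to the job. What is shaped like the part that bears plug_center but red is not meant.

How it is judged:
By the outcome, as a careful person would: the job done as asked, in the order asked, and still so for the second after the job is handed in, with the robot touching nothing.
It also fails if it takes over 141 s, if anything falls off the work surface, if the arm or the gripper's body presses on something with over 40 N, if the wrist force passes 120 N, or if a joint passes its speed limit or range.

## Robot

A 6-joint arm with a two-finger parallel gripper is mounted at the origin on a cart in front of the work surface, level with it; the furniture and walls round the work are solid. World frame = base frame: x ahead of the robot, y to its left, z up, the work surface at z = 0. Lengths are in m, angles in rad, forces in N, time in s.
With the tool pointing down it reaches from about 0.25 to 0.725 m from the base axis. Payload 4 kg.
Tool frame: the origin (TCP) lies at the very end of the fingers, on their centre line; the grasp point (between the pads) lies behind it (ctrl.hold_point_z is the z of the grasp point in the tool frame, in m); z points along the fingers, y is the line along which they close (so a half turn about z gives the same grasp; the last joint's range is limited). The gripper opens to 85 mm and grips with 20 to 120 N. Pads are 22 mm wide; open, the fingers measure 114 mm over their backs; the gripper's body (76 mm by 85 mm) begins 54 mm behind the grasp point. The pads swing forward as they close: fully open they stand 13 mm farther back than shut.
Start: joints at [1.114, 0.241, 0.005, 1.335, 0, 1.571], TCP at [0.221, 0.449, 0.231] pointing down, gripper open.
Joint ranges: [-2.72, 2.72], [-1.05, 1.87], [-1.09, 1.28], [-1.99, 2.15], [-1.42, 1.44], [-3.14, 3.14]. Speed limits (rad/s): [2.79, 2.79, 3.14, 3.14, 3.14, 3.14].

## Interface

Orientations are given as a rotation vector (axis times angle).
In Python, from plant import get_state, vision, sign_off, ctrl gives the robot as it stands.
- The arm moves only by the tool arm_command, never from a script. Its argument "increments" is text: rows parted by semicolons, each of 7 numbers parted by spaces: the shift along the tool's x, y, z in mm, then the turn, a rotation vector about the tool's x, y, z in degrees, then the finger opening in mm, from 0 to 85.4. In form: tx ty tz ax ay az claw; .... A call has exactly 10 rows; each row shifts and turns the commanded pose from where the row before left it, along the tool's axes as they then stand; what a row does not reach is not made up. A row lasts 1/8 s, in which the tool goes at most 62.5 mm and 10.7 degrees, less where a joint would pass 70% of its speed; a pose out of reach is approached as far as the arm can. A call is refused whole if a number of a shift passes 62.5 or a number of a turn 10.7, either way. A call with a gripper value outside its range is refused whole. The fingers move at their own pace and stop on an object; "squeeze" is the grip in N (left out, the last holds). Time passes only in rows, so rows that do not move let the fingers close, or fill a call up. It gives the time, the measured TCP pose, the force, the opening and the grip force at its end, in the units of the state.
- get_state(): the state, without advancing time (a new reading comes with each control period).
- vision.get_image(name): name is "side" or "top"; returns the picture (480x640x3 uint8, red, green, blue); there is no depth.
- vision.camera_model(name): a dict with "fx", "fy", "cx", "cy" (pixels), "D" ([k1, k2, p1, p2, k3] as OpenCV has them; the pictures are not rectified), "R" (3x3) and "t" (3): a world point X has camera coordinates R X + t. Camera axes: x right, y down, z forward; pixel columns grow to the right and rows downward; lengths in m; the calibration is good to about 2 mm. A picture is of the moment at which its call begins. camera_model takes no time and is no camera call.
- sign_off(): hands the job in; it is judged then, once.
The state is a dict: "time_s": time; "joints": joint angles; "dq": joint speeds; "joint_efforts": joint torques, N m; "ee_pos": TCP position; "eef_rot": TCP orientation; "wrist_force": force on the tool from outside, world axes, zero at the start; "moment": the same for the moment, N m; "grip_width": opening from 0.0 (shut) to 1.0 (fully open); "grasp_force": force on a finger pad.
Only numpy, scipy, OpenCV 4.12 (cv2) and the standard library are available. Lean on these libraries where they do the work, as an engineer would, in place of code of your own. Each camera call takes 0.05 s, during which the arm holds its last target. There are 200 camera calls.

## Working session

There is one attempt and no reset: what is moved stays moved. The work goes in short steps, Python scripts to look and compute and a tool call to move; the robot and the scene stay as the last step left them, time stands still between calls to the robot, and variables do not carry over. Pictures are saved under pics/ and viewed, at most 14 in all, crops included, and the job is handed in when it is done.

Besides the shell and the picture viewer there is one more tool, called after ">>>" as name(argument=value, ...) on one line, values as JSON. arm_command: Moves the arm, as the interface text tells. Its arguments: {"type":"object","properties":{"increments":{"type":"string"},"squeeze":{"type":"number"}},"required":["increments"]}

```bash
mkdir -p pics
python3 - <<'E'
from plant import get_state, vision, ctrl
import cv2
s=get_state(); print(s, ctrl.hold_point_z)
for n in("top","side"):
    cv2.imwrite(f"pics/{n}0.png",vision.get_image(n)[:,:,::-1]); m=vision.camera_model(n); print(n,m, -m["R"].T@m["t"])
E
```

```text
{'time_s': 0.0, 'joints': array([ 1.11404767e+00,  2.41416646e-01,  3.70329384e-03,  1.33519851e+00,
       -5.86086171e-08,  1.57077975e+00]), 'dq': array([ 0.00095716, -0.00037441,  0.00064865, -0.00104784, -0.00099589,
       -0.00023452]), 'joint_efforts': array([-4.99056878e-04, -3.72318721e+01,  2.52406937e+01,  1.68929558e-02,
        8.48265995e-05,  1.74762067e-05]), 'ee_pos': array([0.22023302, 0.44816929, 0.23040314]), 'eef_rot': array([-0.7111047 , -3.05956128,  0.00323631]), 'wrist_force': array([-0.73119958,  0.01065664, -0.17215259]), 'moment': array([ 0.02641079, -0.07233664, -0.01236095]), 'grasp_force': 0.0, 'grip_width': 0.9985700000046547} -0.0187
top {'fx': 506.6036704634566, 'fy': 506.6036704634566, 'cx': 328.4769074234215, 'cy': 231.59820761523832, 'D': array([-0.08763465,  0.        ,  0.        ,  0.        ,  0.        ]), 'R': array([[ 0.01508122, -0.99970968, -0.01879135],
       [-0.99750545, -0.01374652, -0.06923811],
       [ 0.06895969,  0.01978867, -0.99742316]]), 't': array([0.07200717, 0.48989272, 1.13688882])} [0.4091852  0.05622306 1.1692316 ]
side {'fx': 443.69055994977145, 'fy': 443.69055994977145, 'cx': 319.62216452783736, 'cy': 245.7934928022577, 'D': array([0.03123361, 0.        , 0.        , 0.        , 0.        ]), 'R': array([[ 0.99516634, -0.09782859,  0.00857497],
       [-0.03713133, -0.45567632, -0.88937076],
       [ 0.09091329,  0.88475344, -0.45710624]]), 't': array([-0.44863722,  0.11049813,  1.07384955])} [ 0.3529444  -0.94363025  0.59298419]
```

View pics/top0.png

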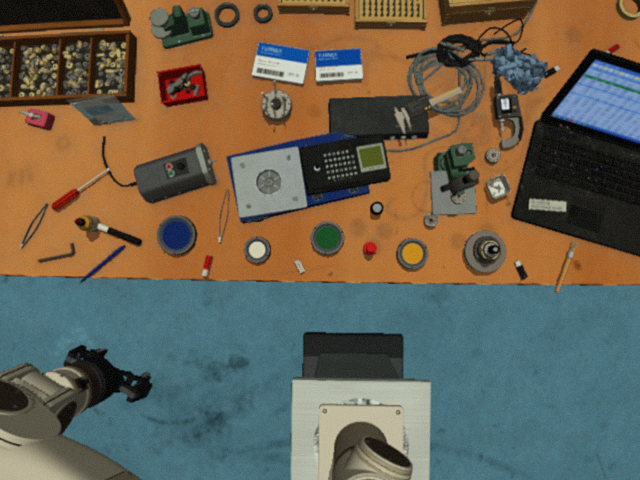

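View pics/side0.png

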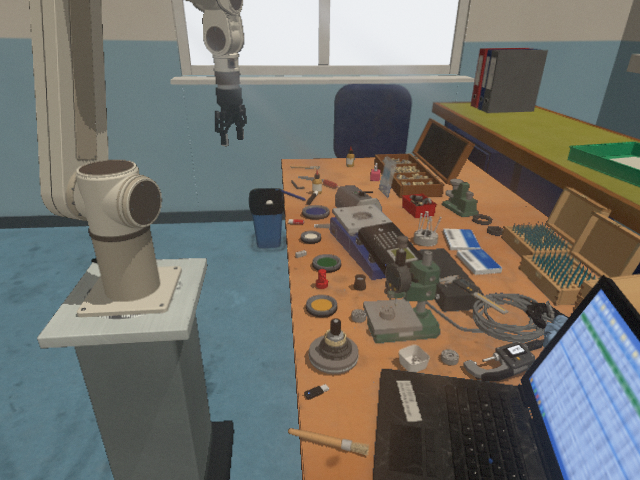

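```bash
cat > h.py <<'E'
import numpy as np, cv2
from plant import get_state, vision
from scipy.spatial.transform import Rotation as Ro
def ray(n,px):
    m=vision.camera_model(n); K=np.array([[m["fx"],0,m["cx"]],[0,m["fy"],m["cy"]],[0,0,1]])
    u=cv2.undistortPoints(np.array([[px]],float),K,m["D"])[0,0]
    return -m["R"].T@m["t"], m["R"].T@np.array([u[0],u[1],1])
def onz(n,px,z):
    c,d=ray(n,px); return c+d*(z-c[2])/d[2]
def proj(n,X):
    m=vision.camera_model(n); K=np.array([[m["fx"],0,m["cx"]],[0,m["fy"],m["cy"]],[0,0,1]])
    return cv2.projectPoints(np.array([X],float),cv2.Rodrigues(m["R"])[0],m["t"],K,m["D"])[0].reshape(-1,2)[0]
def st(p=True):
    s=get_state(); R=Ro.from_rotvec(s["eef_rot"]).as_matrix()
    if p: print("t",round(s["time_s"],2),"tcp",(s["ee_pos"]*1e3).round(1),"x",R[:,0].round(3),"y",R[:,1].round(3),"z",R[:,2].round(3),"F",s["wrist_force"].round(1),"g",round(s["grip_width"],3),round(s["grasp_force"],1))
    return s,R
def tool(target,s=None):
    "tool-frame shift (mm) to world target"
    s,R=st(False); return (R.T@(np.array(target)-s["ee_pos"])*1e3).round(1)
def crop(n,c,h,f,name):
    im=vision.get_image(n); x,y=c
    cv2.imwrite(name,cv2.resize(im[y-h:y+h,x-h:x+h,::-1],None,fx=f,fy=f,interpolation=cv2.INTER_CUBIC))
E
python3 - <<'E'
from h import *
st()
for n,box in (("top",(130,200,460,285)),("side",(280,195,350,325))):
    im=cv2.imread(f"pics/{n}0.png"); hsv=cv2.cvtColor(im,cv2.COLOR_BGR2HSV)
    H,S,V=[hsv[...,i].astype(int) for i in range(3)]
    M={"white":(S<60)&(V>170),"yellow":(H>18)&(H<32)&(S>120)&(V>140),"green":(H>45)&(H<85)&(S>100),"blue":(H>100)&(H<130)&(S>100)}
    for k,m in M.items():
        mm=np.zeros(m.shape,np.uint8); a,b,c,d=box; mm[b:d,a:c]=m[b:d,a:c]
        N,_,sts,cen=cv2.connectedComponentsWithStats(mm)
        for i in np.argsort(-sts[1:,4])[:2]+1: print(n,k,sts[i].tolist(),cen[i].round(1),(onz(n,cen[i],.011)*1e3).round(1))
im=cv2.imread("pics/top0.png")[220:280,457:517]
im2=cv2.imread("pics/side0.png")[310:380,299:369]
cv2.imwrite("pics/z0.png",np.hstack([cv2.resize(im,(390,390),interpolation=2),cv2.resize(im2,(390,390),interpolation=2)]))
E
```

```text
t 0.1 tcp [220.3 448.2 230.5] x [-0.897  0.441  0.   ] y [ 0.441  0.897 -0.002] z [-0.001 -0.002 -1.   ] F [ 0.7 -0.4 -0.4] g 1.004 0.0
top white [249, 242, 16, 16, 198] [256.7 249.3] [446.2 243.5  11. ]
top white [298, 264, 5, 8, 17] [300.1 267.6] [405.9 142.8  11. ]
top yellow [402, 243, 21, 21, 323] [412.1 253. ] [ 442.8 -112.5   11. ]
top yellow [287, 281, 1, 1, 1] [287. 281.] [374.9 172.2  11. ]
top green [316, 226, 23, 23, 408] [326.9 237.3] [476.   82.5  11. ]
top green [376, 213, 2, 1, 2] [376.5 213. ] [533.6 -30.4  11. ]
top blue [162, 220, 29, 30, 664] [176.  234.4] [477.7 433.3  11. ]
top blue [241, 211, 50, 12, 113] [260.1 216.4] [522.3 237.4  11. ]
side white [305, 234, 12, 4, 42] [310.5 235.6] [448.  251.9  11. ]
side white [289, 219, 4, 3, 11] [290.4 220.1] [392.3 371.2  11. ]
side yellow [322, 310, 1, 1, 1] [322. 310.] [ 443.2 -130.5   11. ]
side green [318, 259, 18, 7, 90] [326.5 262. ] [477.8  86.6  11. ]
side blue [280, 217, 2, 4, 5] [280.2 218.4] [359.9 387.3  11. ]
side blue [280, 215, 1, 1, 1] [280. 215.] [359.8 415.4  11. ]
```

View pics/z0.png

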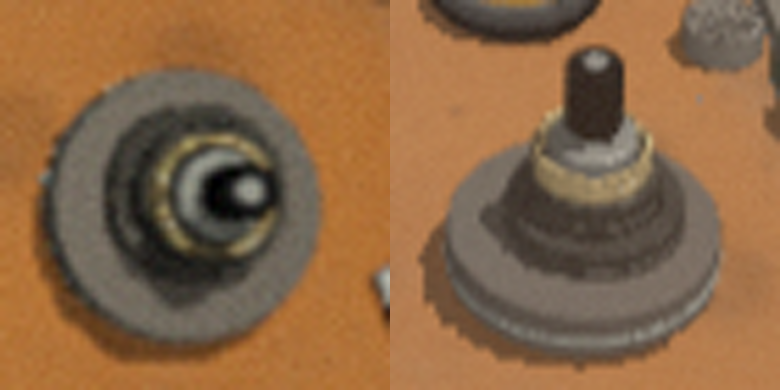

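Run:
```python
from h import *
p=lambda *a:print(*[(onz(n,q,z)*1e3).round(1) for n,q,z in a])
p(("top",(495.2-.4,249.2-.4),.090),("side",(336.3-.4,321.1-.4),.090))
p(("top",(489.5,249.4),.0565)); p(("top",(485.4,251.1),.022))
# brass ring outline by colour in both views, handle by darkness
im=cv2.imread("pics/side0.png");hsv=cv2.cvtColor(im,40).astype(int)
m=(hsv[...,0]>17)&(hsv[...,0]<32)&(hsv[...,1]>60)&(hsv[...,2]>110)
ys,xs=np.nonzero(m[325:350,318:352]);print("side brass cols",xs.min()+318,xs.max()+318,"rows",ys.min()+325,ys.max()+325)
g=im.max(2); 
for r in (322,325,328,331): 
    c=np.nonzero(g[r,325:347]<90)[0]+325; print(r,c.min(),c.max())
s,R=st(False)
```

```text
[ 451.8 -278.6   90. ] [ 453.3 -276.9   90. ]
[ 451.7 -277.2   56.5]
[ 449.  -278.1   22. ]
side brass cols 325 345 rows 330 346
322 331 340
325 331 340
328 331 340
331 330 340
```

>>> arm_command(increments="-30 -30 0 0 0 0 60;-40 -42 0 0 0 0 60;-40 -42 0 0 0 0 60;-40 -42 0 0 0 0 60;-40 -42 0 0 0 0 60;-40 -42 0 0 0 0 60;-40 -42 0 0 0 0 60;-40 -42 0 0 0 0 60;-40 -42 0 0 0 0 60;-30 -30 0 0 0 0 60", squeeze=30)

```text
time_s: 1.35
ee_pos: [0.3869, -0.0765, 0.2311]
eef_rot: [-0.715, -3.059, -0.0]
wrist_force: [1.2, 0.8, 0.0]
grip_width: 0.709
grasp_force: 0.0
```

```bash
python3 -c "
from h import *
s,R=st();print(s['joints'].round(2),tool([.4525,-.278,.110]))"
```

```text
t 1.35 tcp [386.9 -76.5 231.1] x [-0.897  0.443  0.   ] y [ 0.443  0.897 -0.   ] z [-0.  0. -1.] F [1.2 0.8 0. ] g 0.709 0.0
[-0.2   0.03 -0.24  1.3   0.    0.26] [-148.  -151.6  121.1]
```

>>> arm_command(increments="-18 -18 10 0 0 0 55;-24 -24 15 0 0 0 55;-24 -24 20 0 0 0 55;-24 -24 20 0 0 0 55;-24 -24 20 0 0 0 55;-18 -20 16 0 0 0 55;-12 -12 10 0 0 0 55;-4 -5.5 10 0 0 0 55;0 0 0 0 0 0 55;0 0 0 0 0 0 55")

```text
time_s: 2.6
ee_pos: [0.4529, -0.2749, 0.1108]
eef_rot: [0.71, 3.06, 0.0]
wrist_force: [0.3, 0.4, -0.2]
grip_width: 0.647
grasp_force: 0.0
```

```bash
python3 -c "
from h import *
s,R=st();print(s['joints'].round(2),tool([.4525,-.278,.064]))
a=vision.get_image('top');b=vision.get_image('side')
cv2.imwrite('pics/z1.png',np.hstack([cv2.resize(a[210:290,447:527,::-1],(390,390),interpolation=2),cv2.resize(b[290:380,289:379,::-1],(390,390),interpolation=2)]))"
```

```text
t 2.6 tcp [ 452.9 -274.9  110.8] x [-0.898  0.44  -0.   ] y [0.44  0.898 0.   ] z [ 0.  0. -1.] F [ 0.3  0.4 -0.2] g 0.647 0.0
[-0.55  0.38 -0.13  1.06  0.   -0.09] [-1.  -3.  46.8]
```

View pics/z1.png

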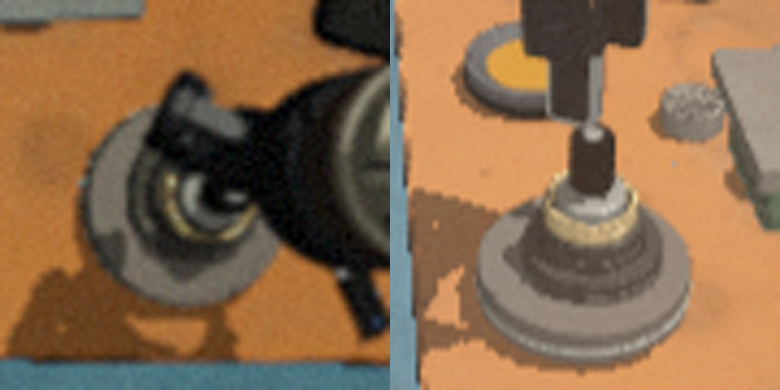

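>>> arm_command(increments="-1 -3 8 0 0 0 50;0 0 10 0 0 0 45;0 0 10 0 0 0 40;0 0 10 0 0 0 35;0 0 8.5 0 0 0 30;0 0 0 0 0 0 25;0 0 0 0 0 0 20;0 0 0 0 0 0 15;0 0 0 0 0 0 15;0 0 0 0 0 0 15", squeeze=40)

```text
time_s: 3.95
ee_pos: [0.4527, -0.2787, 0.0641]
eef_rot: [0.711, 3.059, -0.0]
wrist_force: [0.6, -0.7, -0.2]
grip_width: 0.219
grasp_force: 39.1
```

```bash
python3 -c "
from h import *
s,R=st()"
```

```text
t 3.95 tcp [ 452.7 -278.7   64.1] x [-0.897  0.441 -0.001] y [0.441 0.897 0.   ] z [ 0.001 -0.    -1.   ] F [ 0.6 -0.7 -0.2] g 0.219 39.1
```

>>> arm_command(increments="0 0 -2 0 0 0 15;0 0 -4 0 0 0 15;0 0 -6 0 0 0 15;0 0 -10 0 0 0 15;0 0 -20 0 0 0 15;0 0 -25 0 0 0 15;8 10 -20 0 0 0 15;16 20 -8 0 0 0 15;18 36 0 0 0 0 15;18 36 0 0 0 0 15")

```text
time_s: 5.2
ee_pos: [0.4438, -0.1599, 0.1598]
eef_rot: [0.713, 3.058, -0.0]
wrist_force: [-0.4, 0.3, -1.0]
grip_width: 0.222
grasp_force: 39.2
```

```bash
python3 -c "
from h import *
s,R=st();print(tool([.446,.2435,.159]))
a=vision.get_image('top');b=vision.get_image('side')
cv2.imwrite('pics/z2.png',np.hstack([cv2.resize(a[210:290,447:527,::-1],(390,390),interpolation=2),cv2.resize(b[210:380,249:419,::-1],(390,390),interpolation=2)]))"
```

```text
t 5.2 tcp [ 443.8 -159.9  159.8] x [-0.897  0.442 -0.002] y [0.442 0.897 0.   ] z [ 0.002 -0.    -1.   ] F [-0.4  0.3 -1. ] g 0.222 39.2
[176.3 362.8   0.7]
```

View pics/z2.png

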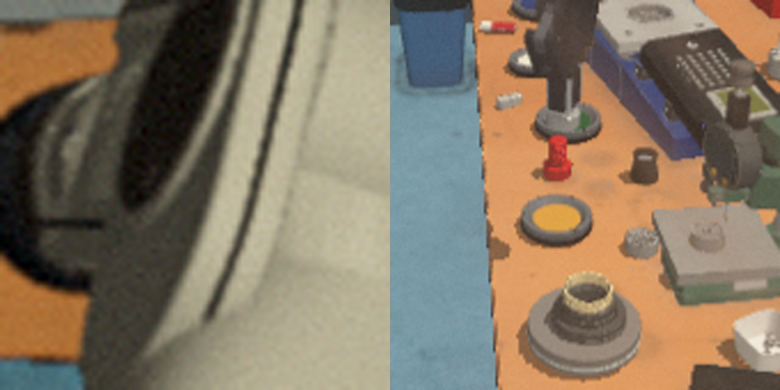

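>>> arm_command(increments="20 40 0 0 0 0 15;20 42 0 0 0 0 15;20 42 0 0 0 0 15;20 42 0 0 0 0 15;20 42 0 0 0 0 15;20 42 0 0 0 0 15;20 40 0 0 0 0 15;16 34 0 0 0 0 15;12 23 0 0 0 0 15;8 16 0 0 0 0 15")

```text
time_s: 6.55
ee_pos: [0.4462, 0.2437, 0.1593]
eef_rot: [0.71, 3.059, 0.0]
wrist_force: [0.3, 0.1, -1.2]
grip_width: 0.225
grasp_force: 39.4
```

```bash
python3 -c "
from h import *
s,R=st();print(tool([.446,.2435,.0291]))"
```

```text
t 6.55 tcp [446.2 243.7 159.3] x [-0.898  0.44  -0.001] y [0.44  0.898 0.   ] z [ 0.001  0.    -1.   ] F [ 0.3  0.1 -1.2] g 0.225 39.4
[  0.2  -0.4 130.2]
```

>>> arm_command(increments="0 0 15 0 0 0 15;0 0 25 0 0 0 15;0 0 25 0 0 0 15;0 0 22 0 0 0 15;0 0 15 0 0 0 15;0 0 10 0 0 0 15;0 0 7 0 0 0 15;0 0 4 0 0 0 15;0 0 2 0 0 0 15;0 0 1 0 0 0 15")

```text
time_s: 7.8
ee_pos: [0.4461, 0.243, 0.0331]
eef_rot: [0.711, 3.059, 0.001]
wrist_force: [0.9, -1.2, -1.1]
grip_width: 0.22
grasp_force: 39.5
```

```bash
python3 -c "
from h import *
s,R=st();print(tool([.446,.2435,.0291]))
a=vision.get_image('top');b=vision.get_image('side')
cv2.imwrite('pics/z3.png',np.hstack([cv2.resize(a[210:290,217:297,::-1],(390,390),interpolation=2),cv2.resize(b[200:260,280:340,::-1],(390,390),interpolation=2)]))"
```

```text
t 7.8 tcp [446.1 243.   33.1] x [-0.898  0.441 -0.   ] y [0.441 0.898 0.001] z [ 0.001  0.    -1.   ] F [ 0.9 -1.2 -1.1] g 0.22 39.5
[0.3 0.4 4. ]
```

View pics/z3.png

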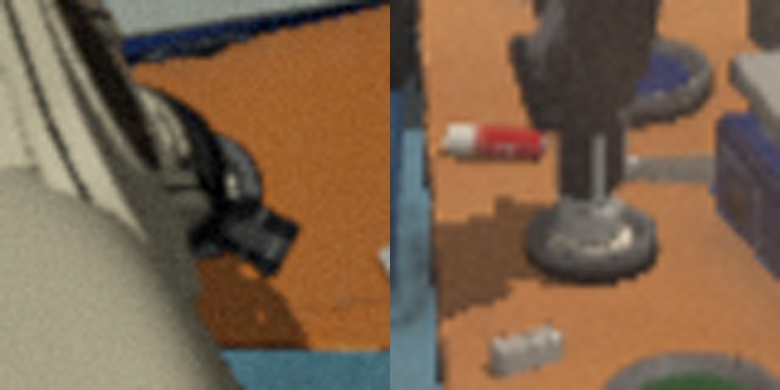

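>>> arm_command(increments="0 0 .6 0 0 0 15;0 0 .6 0 0 0 15;0 0 .6 0 0 0 15;0 0 .5 0 0 0 15;0 0 .5 0 0 0 15;0 0 .5 0 0 0 15;0 0 .3 0 0 0 15;0 0 0 0 0 0 15;0 0 0 0 0 0 15;0 0 0 0 0 0 15")

```text
time_s: 9.15
ee_pos: [0.4458, 0.2428, 0.0292]
eef_rot: [0.711, 3.06, 0.0]
wrist_force: [0.6, 0.6, -1.0]
grip_width: 0.216
grasp_force: 39.5
```

```bash
python3 -c "
from h import *
s,R=st()"
```

```text
t 9.15 tcp [445.8 242.8  29.2] x [-0.897  0.441 -0.   ] y [0.441 0.897 0.   ] z [ 0.  0. -1.] F [ 0.6  0.6 -1. ] g 0.216 39.5
```

>>> arm_command(increments="0 0 .2 0 0 0 15;0 0 0 0 0 0 15;0 0 .2 0 0 0 15;0 0 0 0 0 0 15;0 0 .2 0 0 0 15;0 0 0 0 0 0 15;0 0 .2 0 0 0 15;0 0 0 0 0 0 15;0 0 0 0 0 0 15;0 0 0 0 0 0 15")

```text
time_s: 10.4
ee_pos: [0.4458, 0.2428, 0.029]
eef_rot: [0.711, 3.06, 0.0]
wrist_force: [-2.2, -1.1, 6.6]
grip_width: 0.215
grasp_force: 40.1
```

>>> arm_command(increments="0 0 -.3 0 0 0 15;0 0 0 0 0 0 19;0 0 0 0 0 0 22;0 0 0 0 0 0 28;0 0 0 0 0 0 35;0 0 0 0 0 0 45;0 0 -10 0 0 0 50;0 0 -20 0 0 0 50;0 0 -30 0 0 0 50;0 0 -40 0 0 0 50")

```text
time_s: 11.65
ee_pos: [0.4452, 0.2424, 0.1296]
eef_rot: [-0.711, -3.059, 0.002]
wrist_force: [0.2, 0.8, -0.8]
grip_width: 0.585
grasp_force: 0.0
```

```bash
python3 -c "
from h import *
s,R=st();print(tool([.430,.0,.160]),tool([.452,-.2775,.110]))"
```

```text
t 11.65 tcp [445.2 242.4 129.6] x [-0.897  0.441  0.001] y [ 0.441  0.897 -0.001] z [-0.001 -0.001 -1.   ] F [ 0.2  0.8 -0.8] g 0.585 0.0
[ -93.3 -224.3  -30.2] [-235.5 -463.6   20. ]
```

>>> arm_command(increments="-15 -24 0 0 0 0 60;-20 -42 0 0 0 0 60;-22 -44 0 0 0 0 60;-22 -44 0 0 0 0 60;-22 -44 0 0 0 0 60;-22 -44 0 0 0 0 60;-22 -44 0 0 0 0 60;-22 -44 0 0 0 0 60;-18 -36 0 0 0 0 60;-12 -20 0 0 0 0 60")

```text
time_s: 12.9
ee_pos: [0.4523, -0.1927, 0.1296]
eef_rot: [0.715, 3.058, -0.001]
wrist_force: [0.1, -0.6, 0.2]
grip_width: 0.704
grasp_force: 0.0
```

```bash
python3 -c "
from h import *
s,R=st();print(tool([.452,-.2775,.090]))
a=vision.get_image('top');b=vision.get_image('side')
cv2.imwrite('pics/z4.png',np.hstack([cv2.resize(a[220:280,460:520,::-1],(390,390),interpolation=2),cv2.resize(a[220:280,227:287,::-1],(200,200),interpolation=2).repeat(1,0) if 0 else cv2.resize(b[310:380,299:369,::-1],(390,390),interpolation=2)]))
cv2.imwrite('pics/z5.png',np.hstack([cv2.resize(a[220:280,227:287,::-1],(390,390),interpolation=2),cv2.resize(b[200:260,280:340,::-1],(390,390),interpolation=2)]))
im=a[:,:,::-1]; hsv=cv2.cvtColor(np.ascontiguousarray(im),40).astype(int)
m=(hsv[...,0]>17)&(hsv[...,0]<32)&(hsv[...,1]>60)&(hsv[...,2]>110)
ys,xs=np.nonzero(m[235:268,470:510]);print(xs.min()+470,xs.max()+470,ys.min()+235,ys.max()+235)
"
```

```text
t 12.9 tcp [ 452.3 -192.7  129.6] x [-0.896  0.443 -0.001] y [ 0.443  0.896 -0.   ] z [ 0.001 -0.001 -1.   ] F [ 0.1 -0.6  0.2] g 0.704 0.0
[-37.2 -76.1  39.6]
478 478 237 237
```

View pics/z4.png

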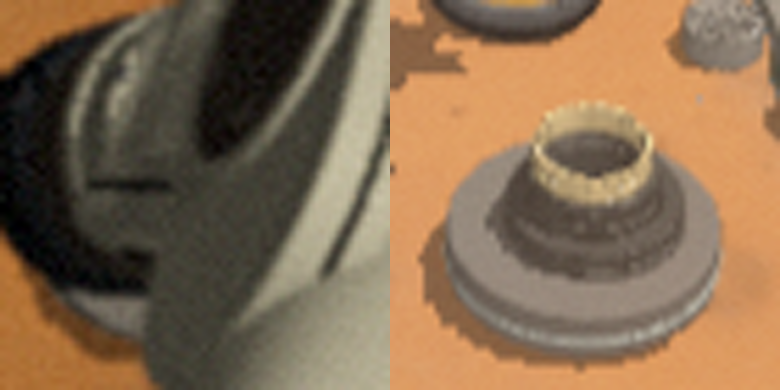

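View pics/z5.png

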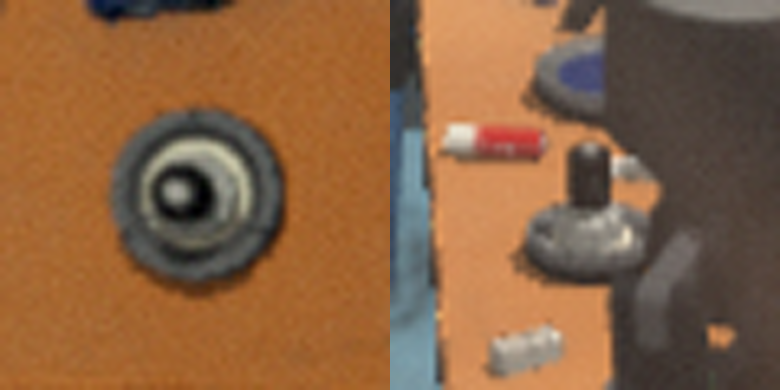

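>>> arm_command(increments="-8 -16 0 0 0 0 60;-12 -26 8 0 0 0 60;-10 -20 12 0 0 0 60;-5.5 -11 12 0 0 0 60;-1.5 -3 12 0 0 0 60;0 0 12 0 0 0 60;0 0 10 0 0 0 60;0 0 7 0 0 0 60;0 0 4 0 0 0 60;0 0 2.5 0 0 0 60")

```text
time_s: 14.25
ee_pos: [0.4522, -0.275, 0.0492]
eef_rot: [0.711, 3.06, -0.0]
wrist_force: [0.5, 0.3, -0.1]
grip_width: 0.702
grasp_force: 0.0
```

```bash
python3 -c "
from h import *
s,R=st();print(tool([.452,-.2775,.050]))"
```

```text
t 14.25 tcp [ 452.2 -275.    49.2] x [-0.898  0.441 -0.   ] y [ 0.441  0.898 -0.   ] z [ 0. -0. -1.] F [ 0.5  0.3 -0.1] g 0.702 0.0
[-1.  -2.3 -0.8]
```

>>> arm_command(increments="-1 -2.3 -.8 0 0 0 60;0 0 0 0 0 0 55;0 0 0 0 0 0 50;0 0 0 0 0 0 46;0 0 0 0 0 0 43;0 0 0 0 0 0 41;0 0 0 0 0 0 38;0 0 0 0 0 0 36;0 0 0 0 0 0 36;0 0 0 0 0 0 36", squeeze=25)

```text
time_s: 15.5
ee_pos: [0.4519, -0.2777, 0.0503]
eef_rot: [0.711, 3.06, -0.0]
wrist_force: [-1.5, 0.1, 4.4]
grip_width: 0.466
grasp_force: 25.2
```

```bash
python3 -c "
from h import *
s,R=st();s,R=st()
b=vision.get_image('side')
cv2.imwrite('pics/z6.png',cv2.resize(b[300:380,295:375,::-1],(480,480),interpolation=2))"
```

```text
t 15.5 tcp [ 451.9 -277.7   50.3] x [-0.897  0.441 -0.   ] y [ 0.441  0.897 -0.   ] z [ 0. -0. -1.] F [-1.5  0.1  4.4] g 0.466 25.2
t 15.5 tcp [ 451.9 -277.7   50.3] x [-0.897  0.441 -0.   ] y [ 0.441  0.897 -0.   ] z [ 0. -0. -1.] F [-1.5  0.1  4.4] g 0.466 25.2
```

View pics/z6.png

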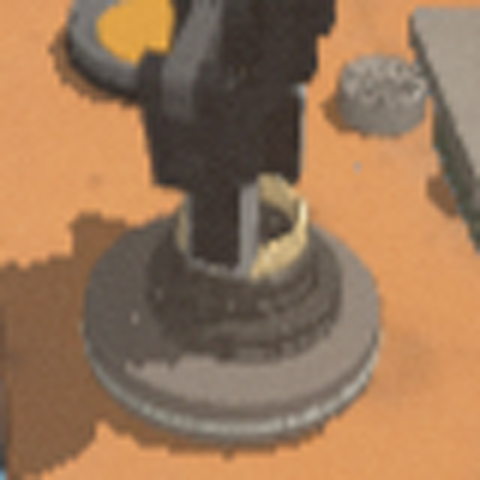

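```bash
python3 -c "
from h import *
for z in (.046,.0485,.051,.0535,.0565): print(z,((proj('side',[.4429,-.2961,z])-[295,300])*6).round(1))"
```

```text
0.046 [216.7 278.1]
0.0485 [216.8 271.8]
0.051 [217.  265.5]
0.0535 [217.1 259.1]
0.0565 [217.3 251.4]
```

>>> arm_command(increments="0 0 -2 0 0 0 36;0 0 -3 0 0 0 36;0 0 -5 0 0 0 36;0 0 -8 0 0 0 36;0 0 -10 0 0 0 36;0 0 -10 0 0 0 36;0 0 -6 0 0 0 36;0 0 -3 0 0 0 36;0 0 0 0 0 0 36;0 0 0 0 0 0 36", squeeze=30)

```text
time_s: 16.8
ee_pos: [0.4516, -0.2774, 0.0967]
eef_rot: [-0.711, -3.059, -0.0]
wrist_force: [0.5, 0.1, -0.4]
grip_width: 0.458
grasp_force: 30.2
```

```bash
python3 -c "
from h import *
s,R=st();print(tool([.4428,-.1125,.097]))
b=vision.get_image('side')
cv2.imwrite('pics/z7.png',cv2.resize(b[290:380,290:380,::-1],(540,540),interpolation=2))"
```

```text
t 16.8 tcp [ 451.6 -277.4   96.7] x [-0.897  0.441  0.001] y [0.441 0.897 0.   ] z [-0.001  0.    -1.   ] F [ 0.5  0.1 -0.4] g 0.458 30.2
[ 80.7 144.1  -0.3]
```

View pics/z7.png

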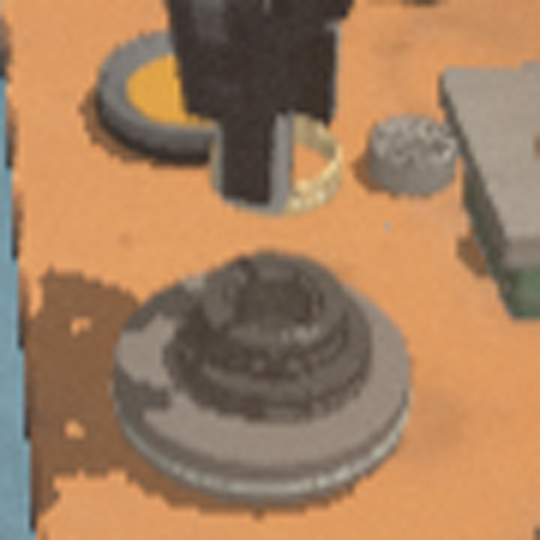

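>>> arm_command(increments="8 14 0 0 0 0 36;16 30 0 0 0 0 36;20 35 0 0 0 0 36;18 32 5 0 0 0 36;12 22 10 0 0 0 36;6.5 11 15 0 0 0 36;0 0 17 0 0 0 36;0 0 14 0 0 0 36;0 0 7 0 0 0 36;0 0 4 0 0 0 36")

```text
time_s: 18.1
ee_pos: [0.4431, -0.1128, 0.0247]
eef_rot: [-0.712, -3.06, -0.0]
wrist_force: [-0.5, -0.1, -0.3]
grip_width: 0.46
grasp_force: 30.2
```

```bash
python3 -c "
from h import *
s,R=st();print(tool([.4428,-.1125,.0153]))"
```

```text
t 18.1 tcp [ 443.1 -112.8   24.7] x [-0.897  0.441  0.   ] y [0.441 0.897 0.   ] z [-0.  0. -1.] F [-0.5 -0.1 -0.3] g 0.46 30.2
[0.4 0.2 9.4]
```

>>> arm_command(increments="0 0 2 0 0 0 36;0 0 2 0 0 0 36;0 0 1 0 0 0 36;0 0 1 0 0 0 36;0 0 .6 0 0 0 36;0 0 .5 0 0 0 36;0 0 .5 0 0 0 36;0 0 .3 0 0 0 36;0 0 0 0 0 0 36;0 0 0 0 0 0 36")

```text
time_s: 19.35
ee_pos: [0.4432, -0.1128, 0.0171]
eef_rot: [0.711, 3.06, 0.0]
wrist_force: [0.2, -0.4, -1.2]
grip_width: 0.454
grasp_force: 30.2
```

```bash
python3 -c "
from h import *
s,R=st()"
```

```text
t 19.35 tcp [ 443.2 -112.8   17.1] x [-0.897  0.441 -0.   ] y [0.441 0.897 0.   ] z [ 0.  0. -1.] F [ 0.2 -0.4 -1.2] g 0.454 30.2
```

>>> arm_command(increments="0 0 .4 0 0 0 36;0 0 0 0 0 0 36;0 0 .4 0 0 0 36;0 0 0 0 0 0 36;0 0 .3 0 0 0 36;0 0 0 0 0 0 36;0 0 .3 0 0 0 36;0 0 0 0 0 0 36;0 0 0 0 0 0 36;0 0 0 0 0 0 36")

```text
time_s: 20.6
ee_pos: [0.4432, -0.1128, 0.0157]
eef_rot: [0.711, 3.06, 0.0]
wrist_force: [0.4, -0.1, -0.1]
grip_width: 0.455
grasp_force: 30.2
```

>>> arm_command(increments="0 0 .2 0 0 0 36;0 0 0 0 0 0 36;0 0 .2 0 0 0 36;0 0 0 0 0 0 36;0 0 .2 0 0 0 36;0 0 0 0 0 0 36;0 0 .2 0 0 0 36;0 0 0 0 0 0 36;0 0 0 0 0 0 36;0 0 0 0 0 0 36")

```text
time_s: 21.85
ee_pos: [0.4432, -0.1129, 0.0153]
eef_rot: [0.711, 3.06, -0.0]
wrist_force: [-2.2, 0.1, 4.7]
grip_width: 0.457
grasp_force: 30.9
```

>>> arm_command(increments="0 0 -.2 0 0 0 39;0 0 0 0 0 0 41;0 0 0 0 0 0 44;0 0 0 0 0 0 48;0 0 0 0 0 0 54;0 0 0 0 0 0 60;0 0 -10 0 0 0 60;0 0 -25 0 0 0 62;0 0 -30 0 0 0 65;0 0 -20 0 0 0 65")

```text
time_s: 23.1
ee_pos: [0.4439, -0.113, 0.1022]
eef_rot: [0.711, 3.058, -0.0]
wrist_force: [0.1, 0.2, 0.4]
grip_width: 0.766
grasp_force: 0.0
```

```bash
python3 -c "
from h import *
s,R=st();print(tool([.452,-.2775,.090]))
a=vision.get_image('top');b=vision.get_image('side')
cv2.imwrite('pics/z8.png',np.hstack([cv2.resize(a[220:280,457:517,::-1],(390,390),interpolation=2),cv2.resize(b[280:380,279:379,::-1],(390,390),interpolation=2)]))"
```

```text
t 23.1 tcp [ 443.9 -113.   102.2] x [-0.897  0.441 -0.002] y [0.441 0.897 0.   ] z [ 0.002 -0.001 -1.   ] F [0.1 0.2 0.4] g 0.766 0.0
[ -79.8 -144.    12.3]
```

View pics/z8.png

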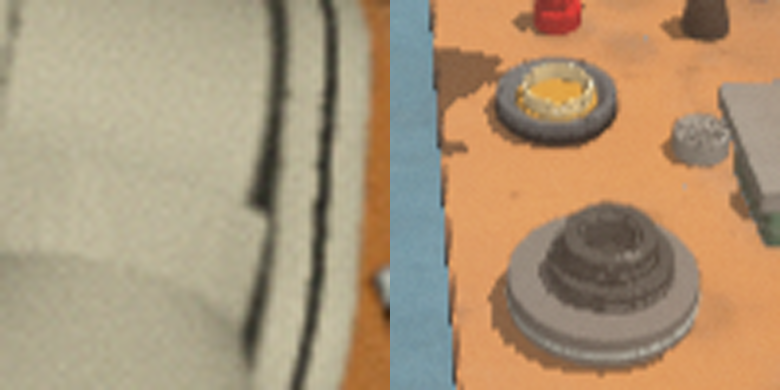

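```bash
python3 -c "
from h import *
print(onz('side',[335.5,339.9],.046)*1e3, onz('side',[334.6,345],.033)*1e3)
for n,r in (('small',23.5,),('large',31)):
  z=.046 if n=='small' else .033
  print(n,[((proj('side',[.452+dx*r/1e3,-.2775+dy*r/1e3,z])-[279,280])*3.9+[390,0]).round(0).tolist() for dx,dy in ((1,0),(-1,0),(0,1),(0,-1))])"
```

```text
[ 453.50524655 -278.30310169   46.        ] [ 452.20380321 -277.37339617   33.        ]
small [[655.0, 230.0], [559.0, 235.0], [601.0, 203.0], [613.0, 264.0]]
large [[669.0, 250.0], [544.0, 257.0], [599.0, 214.0], [615.0, 296.0]]
```

>>> arm_command(increments="-8 -14 0 0 0 0 75;-16 -30 0 0 0 0 75;-20 -35 0 0 0 0 75;-18 -33 0 0 0 0 75;-12 -22 5 0 0 0 75;-5.5 -10 10 0 0 0 75;-2 -.5 15 0 0 0 75;0 0 15 0 0 0 75;0 0 10 0 0 0 75;0 0 6 0 0 0 75")

```text
time_s: 24.45
ee_pos: [0.4523, -0.2775, 0.0382]
eef_rot: [-0.709, -3.059, -0.001]
wrist_force: [0.8, 0.2, -0.5]
grip_width: 0.88
grasp_force: 0.0
```

```bash
python3 -c "
from h import *
s,R=st();print(tool([.4535,-.278,.0373]))"
```

```text
t 24.45 tcp [ 452.3 -277.5   38.2] x [-0.898  0.44   0.001] y [0.44  0.898 0.   ] z [-0.001  0.001 -1.   ] F [ 0.8  0.2 -0.5] g 0.88 0.0
[-1.3  0.1  0.9]
```

>>> arm_command(increments="-1.3 0 .9 0 0 0 75;0 0 0 0 0 0 70;0 0 0 0 0 0 65;0 0 0 0 0 0 60;0 0 0 0 0 0 55;0 0 0 0 0 0 50;0 0 0 0 0 0 47;0 0 0 0 0 0 44;0 0 0 0 0 0 42;0 0 0 0 0 0 42", squeeze=40)

```text
time_s: 25.7
ee_pos: [0.4537, -0.2792, 0.0388]
eef_rot: [0.711, 3.06, -0.001]
wrist_force: [-2.6, 0.8, 4.6]
grip_width: 0.51
grasp_force: 40.0
```

>>> arm_command(increments="0 0 0 0 0 0 42;0 0 0 0 0 0 42;0 0 -1 0 0 0 42;0 0 -2 0 0 0 42;0 0 -4 0 0 0 42;0 0 -7 0 0 0 42;0 0 -8 0 0 0 42;0 0 -5 0 0 0 42;0 0 -2 0 0 0 42;0 0 0 0 0 0 42", squeeze=60)

```text
time_s: 26.95
ee_pos: [0.4538, -0.2791, 0.0674]
eef_rot: [0.711, 3.06, -0.0]
wrist_force: [-0.7, -0.0, -1.5]
grip_width: 0.501
grasp_force: 53.9
```

```bash
python3 -c "
from h import *
s,R=st();print(tool([.476,.0825,.110]))
b=vision.get_image('side')
cv2.imwrite('pics/z9.png',cv2.resize(b[290:380,290:380,::-1],(540,540),interpolation=2))"
```

```text
t 26.95 tcp [ 453.8 -279.1   67.4] x [-0.897  0.441 -0.   ] y [ 0.441  0.897 -0.   ] z [ 0. -0. -1.] F [-0.7 -0.  -1.5] g 0.501 53.9
[139.6 334.3 -42.7]
```

View pics/z9.png

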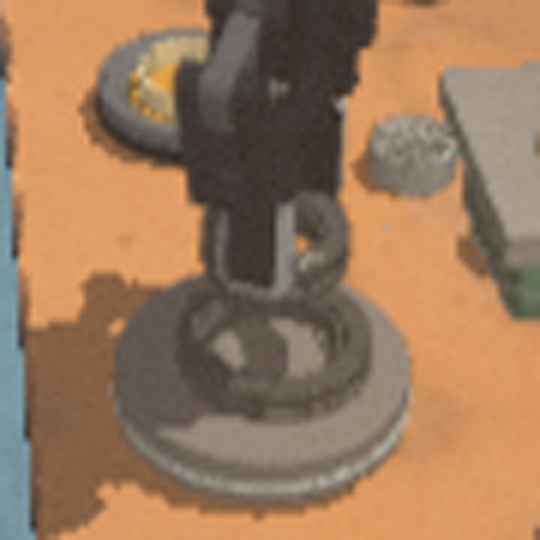

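```bash
python3 -c "
from h import *
for q,z in (((327,203),.03),((327,203),.1),((327,192),.1),((290,212),.1),((210,190),.09)): print(q,z,(onz('top',q,z)*1e3).round(0))"
```

```text
(327, 203) 0.03 [553.  83.  30.]
(327, 203) 0.1 [544.  81. 100.]
(327, 192) 0.1 [568.  82. 100.]
(290, 212) 0.1 [524. 160. 100.]
(210, 190) 0.09 [571. 336.  90.]
```

>>> arm_command(increments="0 0 -5 0 0 0 40;0 0 -12 0 0 0 40;4 10 -14 0 0 0 40;8 20 -10 0 0 0 40;14 30 -4 0 0 0 40;16 36 0 0 0 0 40;16 36 0 0 0 0 40;16 36 0 0 0 0 40;14 34 0 0 0 0 40;12 28 0 0 0 0 40")

```text
time_s: 28.25
ee_pos: [0.465, -0.0257, 0.113]
eef_rot: [0.708, 3.06, 0.001]
wrist_force: [0.8, -0.5, -0.1]
grip_width: 0.502
grasp_force: 61.0
```

```bash
python3 -c "
from h import *
s,R=st();print(tool([.476,.0825,.110]))"
```

```text
t 28.25 tcp [465.  -25.7 113. ] x [-0.898  0.439 -0.   ] y [0.439 0.898 0.001] z [ 0.001  0.    -1.   ] F [ 0.8 -0.5 -0.1] g 0.502 61.0
[ 37.7 102.1   3. ]
```

>>> arm_command(increments="8 20 0 0 0 0 40;8 22 0 0 0 0 40;7 20 1 0 0 0 40;6.5 17 2 0 0 0 40;5 13 0 0 0 0 40;3 10 0 0 0 0 40;0 0 0 0 0 -8 40;0 0 0 0 0 -10 40;0 0 0 0 0 -10 40;0 0 0 0 0 0 40")

```text
time_s: 29.5
ee_pos: [0.4768, 0.0797, 0.1094]
eef_rot: [-0.047, 3.141, -0.0]
wrist_force: [0.1, 0.8, -0.7]
grip_width: 0.502
grasp_force: 61.0
```

```bash
python3 -c "
from h import *
s,R=st();print(tool([.476,.0825,.024]))"
```

```text
t 29.5 tcp [476.8  79.7 109.4] x [-1.   -0.03 -0.  ] y [-0.03  1.   -0.  ] z [ 0. -0. -1.] F [ 0.1  0.8 -0.7] g 0.502 61.0
[ 0.7  2.9 85.4]
```

>>> arm_command(increments=".7 2.9 8 0 0 0 40;0 0 14 0 0 0 40;0 0 18 0 0 0 40;0 0 16 0 0 0 40;0 0 12 0 0 0 40;0 0 8 0 0 0 40;0 0 5 0 0 0 40;0 0 2 0 0 0 40;0 0 0 0 0 0 40;0 0 0 0 0 0 40")

```text
time_s: 30.75
ee_pos: [0.4764, 0.0825, 0.0266]
eef_rot: [-0.05, 3.14, 0.0]
wrist_force: [1.1, 0.1, -1.1]
grip_width: 0.497
grasp_force: 61.0
```

```bash
python3 -c "
from h import *
s,R=st();print(tool([.476,.0825,.017]))
a=vision.get_image('top');b=vision.get_image('side')
cv2.imwrite('pics/z10.png',np.hstack([cv2.resize(a[200:280,287:367,::-1],(390,390),interpolation=2),cv2.resize(b[220:290,290:360,::-1],(390,390),interpolation=2)]))"
```

```text
t 30.75 tcp [476.4  82.5  26.6] x [-0.999 -0.032 -0.001] y [-0.032  0.999  0.   ] z [ 0.001  0.    -1.   ] F [ 1.1  0.1 -1.1] g 0.497 61.0
[0.4 0.  9.6]
```

View pics/z10.png

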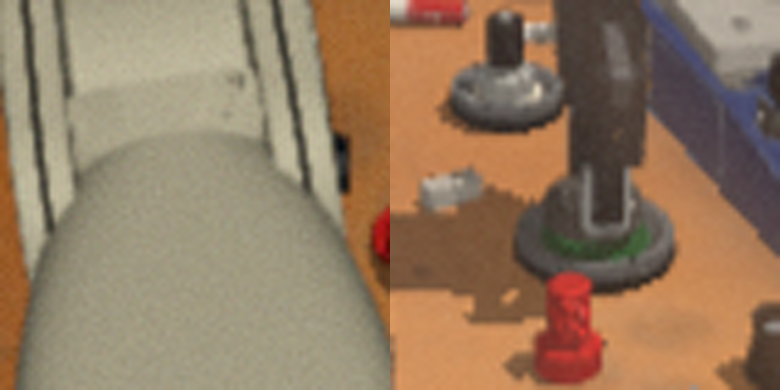

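Ring is level over the green nest, clear of the balance. Creep down.

>>> arm_command(increments="0 0 2 0 0 0 40;0 0 2 0 0 0 40;0 0 1 0 0 0 40;0 0 1 0 0 0 40;0 0 .6 0 0 0 40;0 0 .5 0 0 0 40;0 0 .5 0 0 0 40;0 0 0 0 0 0 40;0 0 0 0 0 0 40;0 0 0 0 0 0 40")

```text
time_s: 32.1
ee_pos: [0.476, 0.0824, 0.0187]
eef_rot: [-0.05, 3.141, 0.0]
wrist_force: [0.9, 0.4, -0.6]
grip_width: 0.502
grasp_force: 61.0
```

```bash
python3 -c "
from h import *
s,R=st()"
```

```text
t 32.1 tcp [476.   82.4  18.7] x [-0.999 -0.032 -0.   ] y [-0.032  0.999  0.   ] z [ 0.  0. -1.] F [ 0.9  0.4 -0.6] g 0.502 61.0
```

>>> arm_command(increments="0 0 .4 0 0 0 40;0 0 0 0 0 0 40;0 0 .4 0 0 0 40;0 0 0 0 0 0 40;0 0 .4 0 0 0 40;0 0 0 0 0 0 40;0 0 .3 0 0 0 40;0 0 0 0 0 0 40;0 0 0 0 0 0 40;0 0 0 0 0 0 40")

```text
time_s: 33.35
ee_pos: [0.476, 0.0824, 0.0171]
eef_rot: [0.05, -3.141, 0.0]
wrist_force: [-0.4, 0.4, -0.6]
grip_width: 0.504
grasp_force: 61.0
```

>>> arm_command(increments="0 0 .2 0 0 0 40;0 0 0 0 0 0 40;0 0 .2 0 0 0 40;0 0 0 0 0 0 40;0 0 .2 0 0 0 40;0 0 0 0 0 0 40;0 0 0 0 0 0 40;0 0 0 0 0 0 40;0 0 0 0 0 0 40;0 0 0 0 0 0 40")

```text
time_s: 34.6
ee_pos: [0.476, 0.0825, 0.017]
eef_rot: [-0.05, 3.141, 0.0]
wrist_force: [-2.3, 0.5, 6.7]
grip_width: 0.504
grasp_force: 61.7
```

>>> arm_command(increments="0 0 -.3 0 0 0 43;0 0 0 0 0 0 46;0 0 0 0 0 0 49;0 0 0 0 0 0 54;0 0 0 0 0 0 60;0 0 0 0 0 0 65;0 0 -10 0 0 0 68;0 0 -25 0 0 0 70;0 0 -30 0 0 0 75;0 0 -20 0 0 0 80")

```text
time_s: 35.85
ee_pos: [0.4767, 0.0826, 0.104]
eef_rot: [-0.05, 3.139, 0.001]
wrist_force: [-0.5, 0.3, 0.2]
grip_width: 0.933
grasp_force: 0.0
```

```bash
python3 -c "
from h import *
s,R=st();print(tool([.4525,-.278,.100]))"
```

```text
t 35.85 tcp [476.7  82.6 104. ] x [-0.999 -0.032 -0.002] y [-0.032  0.999  0.   ] z [ 0.002  0.    -1.   ] F [-0.5  0.3  0.2] g 0.933 0.0
[  35.7 -359.6    3.8]
```

>>> arm_command(increments="2 -20 0 0 0 0 82;4 -40 0 0 0 0 82;5 -44 0 0 0 0 82;5 -46 0 0 0 0 82;5 -46 0 0 0 0 82;5 -46 0 0 0 0 82;4 -44 0 0 0 0 82;3 -40 0 0 0 0 82;2 -24 0 0 0 0 82;.7 -9.6 0 0 0 0 82")

```text
time_s: 37.1
ee_pos: [0.4517, -0.2795, 0.1024]
eef_rot: [-0.047, 3.14, -0.001]
wrist_force: [-0.1, 0.2, -0.8]
grip_width: 0.959
grasp_force: 0.0
```

```bash
python3 -c "
from h import *
s,R=st();print(tool([.4525,-.278,.0275]))
b=vision.get_image('side')
g=b.max(2)
im=cv2.cvtColor(b,cv2.COLOR_RGB2HSV)
for r in range(334,362,3): print(r,g[r,308:364].tolist())"
```

```text
t 37.1 tcp [ 451.7 -279.5  102.4] x [-1.    -0.03  -0.001] y [-0.03  1.   -0.  ] z [ 0.001 -0.    -1.   ] F [-0.1  0.2 -0.8] g 0.959 0.0
[-0.8  1.5 74.9]
334 [223, 222, 224, 225, 225, 223, 223, 224, 224, 223, 223, 224, 223, 224, 223, 223, 211, 202, 194, 196, 188, 190, 186, 176, 164, 161, 154, 164, 177, 173, 170, 186, 194, 192, 203, 203, 207, 206, 209, 209, 216, 219, 222, 222, 221, 222, 223, 221, 223, 223, 222, 223, 223, 223, 223, 219]
337 [224, 223, 222, 222, 222, 224, 224, 223, 224, 204, 194, 167, 152, 149, 147, 150, 138, 127, 135, 140, 141, 145, 118, 108, 109, 106, 102, 104, 100, 98, 98, 100, 111, 108, 109, 111, 120, 135, 159, 174, 187, 213, 217, 219, 221, 220, 222, 223, 223, 222, 223, 223, 222, 221, 222, 221]
340 [218, 222, 224, 223, 223, 204, 171, 153, 150, 149, 149, 148, 150, 122, 115, 110, 106, 105, 107, 105, 104, 94, 102, 96, 91, 91, 86, 91, 85, 82, 86, 86, 93, 96, 100, 101, 103, 101, 110, 106, 112, 132, 150, 165, 188, 218, 222, 221, 222, 222, 223, 224, 222, 222, 222, 221]
343 [191, 193, 179, 151, 148, 151, 151, 148, 149, 147, 152, 137, 112, 105, 106, 103, 99, 103, 94, 92, 88,
[... 1134 characters left out ...]
101, 110, 105, 107, 108, 109, 100, 109, 103, 90, 94, 96, 105, 119, 110, 142, 153, 153, 151, 151, 148, 154, 132, 182, 202, 206, 206, 207, 209]
358 [135, 119, 97, 95, 112, 141, 150, 151, 150, 149, 149, 151, 149, 151, 151, 132, 130, 125, 101, 89, 93, 91, 85, 85, 86, 88, 102, 107, 108, 108, 108, 101, 97, 91, 115, 118, 112, 122, 132, 149, 154, 154, 153, 154, 155, 152, 156, 144, 129, 159, 192, 203, 203, 201, 201, 202]
361 [133, 135, 115, 122, 105, 104, 102, 116, 137, 150, 149, 149, 148, 149, 149, 151, 150, 152, 153, 151, 152, 150, 152, 151, 151, 150, 151, 150, 153, 149, 155, 152, 151, 153, 151, 154, 153, 154, 153, 150, 152, 154, 153, 154, 148, 139, 122, 142, 165, 193, 205, 208, 203, 204, 199, 199]
```

>>> arm_command(increments="-.8 1.5 8 0 0 0 82;0 0 14 0 0 0 82;0 0 16 0 0 0 82;0 0 14 0 0 0 82;0 0 10 0 0 0 82;0 0 7 0 0 0 82;0 0 5 0 0 0 82;0 0 3 0 0 0 82;0 0 0 0 0 0 82;0 0 0 0 0 0 82")

```text
time_s: 38.4
ee_pos: [0.4527, -0.2768, 0.0251]
eef_rot: [-0.05, 3.141, -0.001]
wrist_force: [-0.3, -0.9, 0.6]
grip_width: 0.957
grasp_force: 0.0
```

```bash
python3 -c "
from h import *
s,R=st();print(tool([.4525,-.278,.022]))"
```

```text
t 38.4 tcp [ 452.7 -276.8   25.1] x [-0.999 -0.032 -0.001] y [-0.032  0.999 -0.   ] z [ 0.001 -0.    -1.   ] F [-0.3 -0.9  0.6] g 0.957 0.0
[ 0.3 -1.2  3.1]
```

>>> arm_command(increments=".3 -1.2 1.5 0 0 0 80;0 0 1.6 0 0 0 76;0 0 0 0 0 0 72;0 0 0 0 0 0 69;0 0 0 0 0 0 66;0 0 0 0 0 0 63;0 0 0 0 0 0 60;0 0 0 0 0 0 57;0 0 0 0 0 0 54;0 0 0 0 0 0 54", squeeze=40)

```text
time_s: 39.65
ee_pos: [0.4524, -0.2781, 0.0224]
eef_rot: [-0.05, 3.141, -0.001]
wrist_force: [-2.1, -0.9, 5.8]
grip_width: 0.68
grasp_force: 42.0
```

```bash
python3 -c "
from h import *
s,R=st()"
```

```text
t 39.65 tcp [ 452.4 -278.1   22.4] x [-0.999 -0.032 -0.   ] y [-0.032  0.999 -0.001] z [ 0.    -0.001 -1.   ] F [-2.1 -0.9  5.8] g 0.68 42.0
```

>>> arm_command(increments="0 0 0 0 0 0 52;0 0 0 0 0 0 52;0 0 0 0 0 0 52;0 0 -1 0 0 0 52;0 0 -2 0 0 0 52;0 0 -4 0 0 0 52;0 0 -7 0 0 0 52;0 0 -8 0 0 0 52;0 0 -4 0 0 0 52;0 0 0 0 0 0 52", squeeze=65)

```text
time_s: 40.9
ee_pos: [0.4526, -0.278, 0.0483]
eef_rot: [-0.05, 3.14, -0.001]
wrist_force: [0.2, 0.1, -2.3]
grip_width: 0.667
grasp_force: 72.5
```

```bash
python3 -c "
from h import *
s,R=st();print(tool([.4777,.4333,.150]))
b=vision.get_image('side');g=b.max(2)
for r in range(322,364,3): print(r,''.join('#' if v<120 else '+' if v<160 else '.' for v in g[r,300:370]))"
```

```text
t 40.9 tcp [ 452.6 -278.    48.3] x [-0.999 -0.032 -0.001] y [-0.032  0.999 -0.001] z [ 0.001 -0.001 -1.   ] F [ 0.2  0.1 -2.3] g 0.667 72.5
[ -47.8  710.1 -102.1]
322 ............................######################+....++.++++.....###
325 ............................######################..................##
328 .......................+##########################..................+#
331 ....................+##############################...............++++
334 ....................########+....###################+...............++
337 ++++++++++++++.....+#########++++++#########++######..................
340 ++++++++++++++####################+#########++######+.................
343 ++.+..+++++#######################+#########++#####++++...............
346 ++++++++++##########+++++#########+#########+###+++++++++.............
349 +++++++++##########+++++++++++++++++++########++++++++++++............
352 +++++++++###########++++++++++++++++++#######+++++++++++++............
355 +++++++++###############+++++++++#########++++++++++++++++............
358 +++++++++###########################++++++++++++++++++++++............
361 ++++++++++#+#####################+++++++++++++++++++++++..............
```

>>> arm_command(increments="0 0 -6 0 0 0 52;0 0 -14 0 0 0 52;0 4 -20 0 0 0 52;0 12 -22 0 0 0 52;-2 22 -16 0 0 0 52;-2 32 -6 0 0 0 52;-3 38 0 0 0 0 52;-3 42 0 0 0 0 52;-3 42 0 0 0 0 52;-3 42 0 0 0 0 52")

```text
time_s: 42.2
ee_pos: [0.4611, -0.0422, 0.1328]
eef_rot: [-0.05, 3.14, -0.0]
wrist_force: [0.0, -0.6, -0.5]
grip_width: 0.664
grasp_force: 72.6
```

>>> arm_command(increments="-3 42 0 0 0 0 52;-3 42 0 0 0 0 52;-3 42 0 0 0 0 52;-3 42 0 0 0 0 52;-3 42 0 0 0 0 52;-3 42 0 0 0 0 52;-3 42 0 0 0 0 52;-3 42 0 0 0 0 52;-3 36 0 0 0 0 52;-2 30 0 0 0 0 52")

```text
time_s: 43.45
ee_pos: [0.477, 0.361, 0.1327]
eef_rot: [-0.051, 3.14, 0.001]
wrist_force: [0.6, -0.1, -1.5]
grip_width: 0.665
grasp_force: 72.6
```

```bash
python3 -c "
from h import *
s,R=st();print(s['joints'].round(2),tool([.4777,.4333,.132]))"
```

```text
t 43.45 tcp [477.  361.  132.7] x [-0.999 -0.033 -0.001] y [-0.033  0.999  0.001] z [ 0.001  0.001 -1.   ] F [ 0.6 -0.1 -1.5] g 0.665 72.6
[ 0.65  0.49  0.11  1.19 -0.    0.62] [-3.  72.2  0.7]
```

>>> arm_command(increments="-1 22 0 0 0 0 52;-1 20 0 0 0 0 52;-1 14 4 0 0 0 52;0 9 8 0 0 0 52;0 5 14 0 0 0 52;0 2 20 0 0 0 52;0 0 20 0 0 0 52;0 0 18 0 0 0 52;0 0 14 0 0 0 52;0 0 8 0 0 0 52")

```text
time_s: 44.7
ee_pos: [0.4772, 0.4305, 0.0243]
eef_rot: [0.049, -3.14, 0.002]
wrist_force: [-0.3, 0.2, -1.2]
grip_width: 0.66
grasp_force: 72.6
```

```bash
python3 -c "
from h import *
s,R=st();print(s['joints'].round(2),tool([.4777,.4333,.0114]))"
```

```text
t 44.7 tcp [477.2 430.5  24.3] x [-1.    -0.031  0.001] y [-0.031  1.    -0.001] z [-0.001 -0.001 -1.   ] F [-0.3  0.2 -1.2] g 0.66 72.6
[ 0.73  0.67  0.12  1.02 -0.    0.7 ] [-0.6  2.8 12.9]
```

>>> arm_command(increments="-.5 2.6 0 0 0 0 52;0 0 3 0 0 0 52;0 0 3 0 0 0 52;0 0 2 0 0 0 52;0 0 1 0 0 0 52;0 0 .6 0 0 0 52;0 0 .4 0 0 0 52;0 0 0 0 0 0 52;0 0 0 0 0 0 52;0 0 0 0 0 0 52")

```text
time_s: 45.95
ee_pos: [0.4781, 0.434, 0.0157]
eef_rot: [-0.05, 3.141, 0.0]
wrist_force: [0.4, -0.6, -0.2]
grip_width: 0.661
grasp_force: 72.6
```

```bash
python3 -c "
from h import *
s,R=st();print(tool([.4777,.4333,.0114]))
b=vision.get_image('side');a=vision.get_image('top')
cv2.imwrite('pics/z11.png',np.hstack([cv2.resize(a[190:280,137:227,::-1],(390,390),interpolation=2),cv2.resize(b[180:240,285:345,::-1],(390,390),interpolation=2)]))"
```

```text
t 45.95 tcp [478.1 434.   15.7] x [-0.999 -0.032 -0.   ] y [-0.032  0.999  0.   ] z [ 0.  0. -1.] F [ 0.4 -0.6 -0.2] g 0.661 72.6
[ 0.4 -0.7  4.3]
```

View pics/z11.png

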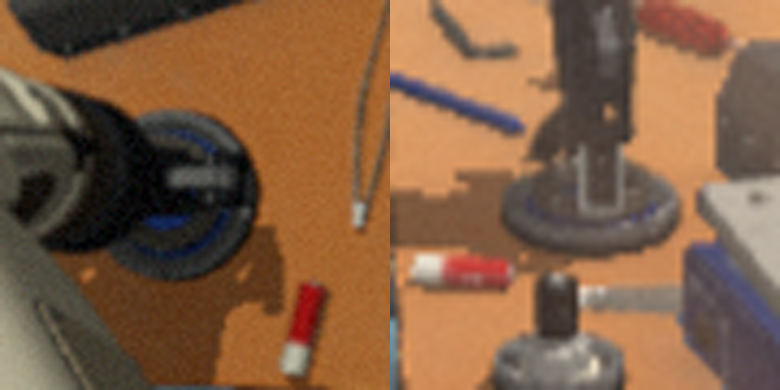

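>>> arm_command(increments=".3 -.5 .6 0 0 0 52;0 0 .6 0 0 0 52;0 0 .6 0 0 0 52;0 0 .5 0 0 0 52;0 0 .4 0 0 0 52;0 0 .3 0 0 0 52;0 0 .3 0 0 0 52;0 0 0 0 0 0 52;0 0 0 0 0 0 52;0 0 0 0 0 0 52")

```text
time_s: 47.3
ee_pos: [0.4778, 0.4335, 0.0124]
eef_rot: [-0.05, 3.141, -0.0]
wrist_force: [-0.1, 0.8, -0.1]
grip_width: 0.661
grasp_force: 72.6
```

```bash
python3 -c "
from h import *
s,R=st()"
```

```text
t 47.3 tcp [477.8 433.5  12.4] x [-0.999 -0.032 -0.   ] y [-0.032  0.999 -0.   ] z [ 0. -0. -1.] F [-0.1  0.8 -0.1] g 0.661 72.6
```

>>> arm_command(increments="0 0 .3 0 0 0 52;0 0 0 0 0 0 52;0 0 .3 0 0 0 52;0 0 0 0 0 0 52;0 0 .2 0 0 0 52;0 0 0 0 0 0 52;0 0 .2 0 0 0 52;0 0 0 0 0 0 52;0 0 0 0 0 0 52;0 0 0 0 0 0 52")

```text
time_s: 48.55
ee_pos: [0.4778, 0.4335, 0.0119]
eef_rot: [-0.05, 3.141, 0.0]
wrist_force: [-1.6, -1.9, 5.2]
grip_width: 0.662
grasp_force: 73.5
```

>>> arm_command(increments="0 0 0 0 0 0 56;0 0 0 0 0 0 58;0 0 0 0 0 0 60;0 0 0 0 0 0 62;0 0 0 0 0 0 66;0 0 0 0 0 0 72;0 0 0 0 0 0 78;0 0 -8 0 0 0 78;0 0 -20 0 0 0 78;0 0 -30 0 0 0 78")

```text
time_s: 49.8
ee_pos: [0.4772, 0.4329, 0.0695]
eef_rot: [0.05, -3.14, 0.002]
wrist_force: [0.7, 0.7, -0.2]
grip_width: 0.913
grasp_force: 0.0
```

>>> arm_command(increments="0 -10 -30 0 0 0 78;0 -20 -30 0 0 0 78;10 -30 -20 0 0 0 78;20 -30 0 0 0 0 78;30 -30 0 0 0 0 78;30 -30 0 0 0 0 78;30 -30 0 0 0 0 78;20 -20 0 0 0 0 78;0 0 0 0 0 0 78;0 0 0 0 0 0 78")

```text
time_s: 51.05
ee_pos: [0.3454, 0.23, 0.1503]
eef_rot: [-0.05, 3.139, 0.003]
wrist_force: [0.2, -0.6, -0.2]
grip_width: 0.913
grasp_force: 0.0
```

Run:
```python
from h import *
st()
a=vision.get_image('top');b=vision.get_image('side')
for n,im,bx in (('top',a,(155,213,200,257)),('top',a,(305,213,350,262)),('side',b,(298,203,335,222)),('side',b,(308,250,345,278))):
    x0,y0,x1,y1=bx; print(n,bx)
    hsv=cv2.cvtColor(im,cv2.COLOR_RGB2HSV).astype(int)
    for r in range(y0,y1,2 if n=='top' else 1):
        print(''.join('B' if hsv[r,c,1]>90 and 95<hsv[r,c,0]<130 else 'G' if hsv[r,c,1]>80 and 45<hsv[r,c,0]<90 else 'o' if hsv[r,c,1]>110 and hsv[r,c,0]<20 else '#' if hsv[r,c,2]<75 else '+' for c in range(x0,x1)))
```

```text
t 51.05 tcp [345.4 230.  150.3] x [-0.999 -0.032 -0.002] y [-0.032  0.999  0.002] z [ 0.002  0.002 -1.   ] F [ 0.2 -0.6 -0.2] g 0.913 0.0
top (155, 213, 200, 257)
ooooooooooooooooooooooooooooooooooooooooooooo
ooooooooooooooooooo+++ooooooooooooooooooooooo
ooooooooooooo++++++####++++++++oooooooooooooo
oooooooooo+++################+++#+ooooooooooo
oooooooo++##############BBBB####++##ooooooooo
oooooo++####################BBB###++##ooooooo
ooooo##########################BB##+##ooooooo
oooo++###########BBBBBBBB#######BB###+##ooooo
ooo++##########BBBBBBBBBBBB######BB##++#ooooo
oo++##########BBBBBBBBBBBBBB######BB#++##oooo
oo+##########BBBBBBBBBBBBBBBB#####BB##++#oooo
oo++#########BBBBBBBBBBBBBBBB#####BB##++#oooo
oo++#########BBBBBBBBBBBBBBB######BB#++##oooo
oo+++#########BBBBBBBBBBBBB######BB##++##oooo
ooo+++##########BBBBBBBBBB######BB###+##ooooo
oooo+++########################BB##+++#oooooo
ooooo+++#####################BB+#+++##ooooooo
oooooo+++++###BB#########BBBB###+++##oooooooo
oooooooo+++++######BB##B####+#++###oooooooooo
oooooooooo++++++++###+###++++###ooooooooooooo
oooooooooooooo+++
[... 2387 characters left out ...]
+#+++++++++ooooo
ooooo++++##++++++GGG#++++++++++++oooo
ooooo++++##++++++++++++++++++++++oooo
ooooo++++####++++++++++++++++++++oooo
ooooo++++###++##++++++#++++G+++++oooo
oooo+#++++#+#++++++#++++++G++++++oooo
ooooo#++++++##+++++++++++++++++++oooo
ooooo##++++++++++++++++++++++++++oooo
ooooo+###++++++++++++++++++++++#ooooo
ooooooo###+++++++++++++++++++##oooooo
oooooooo###oooooo+++++++++++##ooooooo
oooooooooooooooooo+##########oooooooo
ooooooooooooooooooo######oooooooooooo
oooooooooooooooooooo+#ooooooooooooooo
ooooooooooooooooooooooooooooooooooooo
ooooooooooooooooooooooooooooooooooooo
ooooooooooooooooooooooooooooooooooooo
ooooooooooooooooooooooooooooooooooooo
ooooooooooooooooooooooooooooooooooooo
```

```bash
python3 -c "
from plant import sign_off
print(sign_off())"
```

```text
the job is handed in; nothing more can be done
None
```

I took the stack apart from the top and set all four gauges gently in their nests (plug in white, brass ring in yellow, small black ring in green, large black ring in blue), then handed the job in at about 51 s; the result was not reported back.

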